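# Run the reference-tile check on the roast-colour meter

## Robot

A 6-joint arm with a two-finger parallel gripper is mounted at the origin on the work surface. World frame = base frame: x ahead of the robot, y to its left, z up, the work surface at z = 0. Lengths are in m, angles in rad, forces in N, time in s.
With the tool pointing down it reaches from about 0.425 to 0.95 m from the base axis. Payload 3.5 kg.
Tool frame: the origin (TCP) lies between the finger pads; the fingertips stand arm.finger_overhang ahead of it and the grasp point (between the pads) is the TCP (arm.finger_overhang is the distance from the TCP to the fingertips, in m); z points along the fingers, y is the line along which they close (so a half turn about z gives the same grasp; the last joint's range is limited). The gripper opens to 85 mm and grips with 20 to 120 N. Pads are 22 mm wide; open, the fingers measure 114 mm over their backs; the gripper's body (76 mm by 85 mm) begins 54 mm behind the grasp point. The pads swing forward as they close: fully open they stand 13 mm farther back than shut.
Start: joints at [1.167, 0.286, 1.577, -0, 1.279, -0.15], TCP at [0.169, 0.653, 0.25] pointing down, gripper open.
Joint ranges: [-2.77, 2.77], [-0.9, 2.22], [0.21, 2.48], [-1.53, 4.67], [0.24, 2.81], [-2.84, 2.84]. Speed limits (rad/s): [2.79, 2.79, 3.14, 3.14, 3.14, 3.14].

## Interface

Orientations are given as a unit quaternion [w, x, y, z].
In Python, from station import arm gives the robot as it stands.
- The arm moves only by the tool drive_tool, never from a script. Its argument "targets" is a list of rows, each a list of 3 entries, a list of its own where there are three numbers: the shift along the tool's x, y, z as a fraction of full scale, then the turn, a rotation vector about the tool's x, y, z as a fraction of full scale, then the closure, from -1 (fully open) to 1 (shut). In form: [[[tx, ty, tz], [ax, ay, az], grip], ...]. A call has exactly 10 rows; each row shifts and turns the commanded pose from where the row before left it, along the tool's axes as they then stand; what a row does not reach is not made up. Full scale, the value 1, is 0.75 m for a shift and 90 degrees for a turn. A row lasts 1/10 s, in which the tool goes at most 50 mm and 8.59 degrees, less where a joint would pass 70% of its speed; a pose out of reach is approached as far as the arm can. A call with a number of a shift or a turn outside -1 to 1 is refused whole. A call with a gripper value outside its range is refused whole. The fingers move at their own pace and stop on an object; the grip force is fixed at half the most. Time passes only in rows, so rows that do not move let the fingers close, or fill a call up. It gives the time, the measured TCP pose, the force, the opening and the grip force at its end, in the units of the state.
- arm.get_state(): the state, without advancing time (a new reading comes with each control period).
- arm.get_image(name): name is "scene" or "top" or "wrist"; returns the picture (480x640x3 uint8, red, green, blue); there is no depth.
- arm.calibration(name): a dict with "K" (3x3 intrinsics, pixels), "k1" (the pictures are not rectified: a ray, as slopes to the right and down, at radius r is drawn at 1 + k1 r^2 times it, then the intrinsics apply), "position" and "rotation" of the camera in the world. Camera axes: x right, y down, z forward; pixel columns grow to the right and rows downward; lengths in m; the calibration is good to about 2 mm. A picture is of the moment at which its call begins: read the wrist's pose just before it. calibration takes no time and is no camera call; for the wrist camera it gives the pose at the moment of the call.
- arm.hand_in(): hands the job in; it is judged then, once.
Trained networks look in the newest picture that a camera, given by its name, has taken for a name from the list of things; names that differ only in an ending like _2 or _b are one class to them, and where a whole thing is asked for, a point or a joint stands for the part that bears it (a point fixed in the world has none). Each returns a list of dicts, best first, with "score" (0 to 1); they miss things now and then, are a little off and sometimes report something else, mostly with a low value. They report only what shows in the picture. A call takes as long as a camera call.
- arm.find_in(camera, target): "centre" ([column, row] in pixels, amid what is visible of it).
The state is a dict: "clock": time; "joints": joint angles; "qvel": joint speeds; "effort": joint torques, N m; "eef_pos": TCP position; "ee_rot": TCP orientation; "contact_force": force on the tool from outside, world axes, zero at the start; "wrist_torque": the same for the moment, N m; "finger_gap": finger opening in m; "finger_force": force on a finger pad.
Only numpy, scipy, OpenCV 4.12 (cv2) and the standard library are available. Lean on these libraries where they do the work, as an engineer would, in place of code of your own. Each camera call takes 0.05 s, during which the arm holds its last target. There are 200 camera calls.

## Task

The brown reference tile is already lying in the roast-colour meter's sample drawer: with the fingertips, gently push the drawer fully home, then press the meter's green key all the way down to start the reading, let it come up again and take the hand away. Do not press the key while the drawer is still open, do not press the white or the red key, and leave everything else on the cupping table where it stands.

Things in the scene. Friction and masses are not known exactly. Their poses are not given: they have to be found in the camera images.
- meter: roast-colour meter, a white instrument fixed to the table, 250 mm deep, 200 wide, flat deck 96 high; display hump 130 high from 135 mm behind the front face. Origin: on the table under the middle of its front face, which looks roughly at the robot; x from front to back, y to the left as seen from the robot, z up. Touch it gently: over 40 N harms it
- drawer (a joint): how far the meter's sample drawer stands open, in m: 0 fully home, at most 0.09; it starts between 0.03 and 0.065, slides along the meter's x axis with about 1.5 N of friction, stays where it is left and meets firm rubber buffers at 0, which yield only slightly
- drawer_front (a point): middle of the outer side of the drawer's grey upright front panel (130 mm wide, 12 thick, from 21 to 73 mm above the table); the point is 47 mm above the table, and 15 mm in front of the meter's face when the drawer is home. Axes as the meter's: push towards +x. Behind the panel lies the aluminium dish with the brown tile, lower than the panel
- green_key (a joint): the start key: round green push key on top of the meter, 20 mm across, its flat top 10 mm above the deck; value 0 up, 0.004 m fully down; a spring lifts it again, 1.2 N starts it and 4 N holds it fully down
- green_key_top (a point): middle of the green key's flat top, 106 mm above the table when up; 80 mm behind the meter's front face, in the middle of the row of three keys; axes as the meter's
- white_key_top (a point): middle of the white key's top, 50 mm to the left (+y of the meter) of the green one
- red_key_top (a point): middle of the red key's top, 50 mm to the right (-y of the meter) of the green one
- white_key (a joint): to be left alone: round white push key on top of the meter, 20 mm across, its flat top 10 mm above the deck; value 0 up, 0.004 m fully down; a spring lifts it again, 1.2 N starts it and 4 N holds it fully down
- red_key (a joint): to be left alone: round red push key on top of the meter, 20 mm across, its flat top 10 mm above the deck; value 0 up, 0.004 m fully down; a spring lifts it again, 1.2 N starts it and 4 N holds it fully down
- glass_a: loose empty clear cupping glass, 78 mm across the rim, 88 mm high; origin at the centre of its underside, z up
- glass_b: loose empty clear cupping glass, the same as the other
- tin: loose closed sample tin, 68 mm across, 85 mm high; origin at the centre of its underside, z up
- tile: loose spare reference tile, a light tan disc 72 mm across and 12 mm high lying flat in front of the meter to its left; origin at the centre of its underside
- bowl: loose pink plastic rinse bowl, empty, 206 mm across the rim, 88 mm high; origin at the centre of its underside, z up
- scale: black coffee scale fixed on the table, 165 by 130 mm, 24 mm high, steel pan on top; origin at the centre of its underside, z up
- orange_cup: loose empty orange plastic cup standing on the scale's pan, 74 mm across the rim, 95 mm high; origin at the centre of its underside, z up

How it is judged:
On the way, in this order (a step that is already met when the one before it is completed fails the run):
1. the drawer is pushed fully home (within 3 mm) (value of joint drawer below 0.003 m and value of joint green_key below 0.0008 m), for 0.2 s.
2. the green key is pressed down (3 of its 4 mm) with the fingers, the drawer home (value of joint green_key above 0.003 m and contact force between the fingers and green_key above 0.5 N and value of joint drawer below 0.003 m), for 0.06 s.
At the end, for the whole second after the job is handed in: the drawer home within 3 mm, all three keys up again, and every loose thing at rest within 10 mm of where it stood (all of step 1 and value of joint each of white_key, red_key below 0.0008 m and distance of each of glass_a, glass_b, tin, tile, bowl, orange_cup from where it was at the start of the episode below 0.01 m and linear speed of each of glass_a, glass_b, tin, tile, bowl, orange_cup below 0.02 m/s); the robot touches nothing.
It fails at once if the green key is pressed (1.5 mm or more) while the drawer stands open by more than 4 mm (value of joint green_key above 0.0015 m and value of joint drawer above 0.004 m).
It fails at once if the white or the red key is pressed (1.5 mm or more) (value of joint any of white_key, red_key above 0.0015 m).
It fails at once if the drawer is slammed (faster than 0.3 m/s) (velocity of joint drawer below -0.3 m/s).
It fails at once if the meter, its drawer or a key is pushed with more than 40 N (contact force between any of the fingers, the arm and meter above 40 N).
It fails at once if a loose thing is lifted, carried, knocked or shifted by 10 mm or more, or the scale is leaned on (over 2 N) (distance of any of glass_a, glass_b, tin, tile, bowl, orange_cup from where it was at the start of the episode above 0.01 m or contact force between any of the fingers, the arm and scale above 2 N).
It also fails if it takes over 45 s, if anything falls off the work surface, if the arm or the gripper's body presses on something with over 40 N, if the wrist force passes 120 N, or if a joint passes its speed limit or range.

## Working session

There is one attempt and no reset: what is moved stays moved. The work goes in short steps, Python scripts to look and compute and a tool call to move; the robot and the scene stay as the last step left them, time stands still between calls to the robot, and variables do not carry over. Pictures are saved under pics/ and viewed, at most 10 in all, crops included, and the job is handed in when it is done.

Besides the shell and the picture viewer there is one more tool, called after "Emit:" as name(argument=value, ...) on one line, values as JSON. drive_tool: Moves the arm, as the interface text tells. Its arguments: {"type":"object","properties":{"targets":{"type":"array","items":{"type":"array"}}},"required":["targets"]}

```bash
mkdir -p pics; cat > h.py <<'E'
import numpy as np, cv2
from station import arm
def ray(cam,px,cal=None):
    c=cal or arm.calibration(cam);K=np.array(c["K"]);k1=c["k1"]
    d=np.array([(px[0]-K[0,2])/K[0,0],(px[1]-K[1,2])/K[1,1]]);u=d.copy()
    for _ in range(20):u=d/(1+k1*(u@u))
    R=np.array(c["rotation"]);return np.array(c["position"]),R@np.array([u[0],u[1],1])
def at_z(cam,px,z,cal=None):
    p,d=ray(cam,px,cal);return p+d*(z-p[2])/d[2]
E
python3 - <<'E'
from h import *
s=arm.get_state();print(s["clock"],s["eef_pos"],s["ee_rot"],s["finger_gap"],arm.finger_overhang)
Z=dict(green_key_top=.106,white_key_top=.106,red_key_top=.106,drawer_front=.06,tile=.006,glass_a=.044,tin=.043,bowl=.044,scale=.012,orange_cup=.07)
for cam in("top","scene"):
    im=arm.get_image(cam);cv2.imwrite(f"pics/{cam}0.png",im[:,:,::-1])
    for n,z in Z.items():
        for r in arm.find_in(cam,n)[:2]:print(cam,n,round(r["score"],2),np.round(r["centre"]),at_z(cam,r["centre"],z).round(3))
E
```

```text
0.0 [0.16921595 0.65281443 0.24894831] [-2.93975562e-04  1.26571322e-01  9.91956833e-01 -1.12041267e-03] 0.0853689902284615 0.019Traceback (most recent call last):
  File "<stdin>", line 7, in <module>
  File "h.py", line 9, in at_z
    p,d=ray(cam,px,cal);return p+d*(z-p[2])/d[2]
        ~~~^^^^^^^^^^^^
  File "h.py", line 7, in ray
    R=np.array(c["rotation"]);return np.array(c["position"]),R@np.array([u[0],u[1],1])
                                                             ~^~~~~~~~~~~~~~~~~~~~~~~~
ValueError: matmul: Input operand 1 has a mismatch in its core dimension 0, with gufunc signature (n?,k),(k,m?)->(n?,m?) (size 3 is different from 4)
```

Rotation is a quaternion.

```bash
sed -i 's/R=np.array(c\["rotation"\])/R=q2R(c["rotation"])/; 2a from scipy.spatial.transform import Rotation\ndef q2R(q): return Rotation.from_quat(np.roll(q,-1)).as_matrix()' h.py
python3 - <<'E'
from h import *
print(arm.calibration("top"))
Z=dict(green_key_top=.106,white_key_top=.106,red_key_top=.106,drawer_front=.06,tile=.006,glass_a=.044,tin=.043,bowl=.044,scale=.012,orange_cup=.07)
for cam in("top","scene"):
    im=arm.get_image(cam);cv2.imwrite(f"pics/{cam}0.png",im[:,:,::-1])
    for n,z in Z.items():
        for r in arm.find_in(cam,n)[:2]:print(cam,n,round(r["score"],2),np.round(r["centre"]),at_z(cam,r["centre"],z).round(3))
E
```

```text
{'K': array([[586.78482817,   0.        , 323.8948915 ],
       [  0.        , 586.78482817, 232.34344106],
       [  0.        ,   0.        ,   1.        ]]), 'k1': -0.17059466317616626, 'position': array([0.42320517, 0.049429  , 1.25463751]), 'rotation': array([ 0.05130385, -0.69965436,  0.71143897, -0.04130715])}
top green_key_top 0.4 [390. 206.] [ 0.626 -0.068  0.106]
top white_key_top 0.41 [365. 202.] [ 0.635 -0.017  0.106]
top drawer_front 0.63 [379. 267.] [ 0.507 -0.047  0.06 ]
top tile 0.73 [302. 289.] [0.467 0.115 0.006]
top tile 0.54 [228. 247.] [0.56  0.274 0.006]
top glass_a 0.7 [464. 233.] [ 0.577 -0.227  0.044]
top tin 0.79 [307. 217.] [0.616 0.101 0.043]
top bowl 0.65 [229. 246.] [0.558 0.264 0.044]
top scale 0.75 [488. 322.] [ 0.389 -0.28   0.012]
top orange_cup 0.86 [510. 312.] [ 0.409 -0.311  0.07 ]
scene white_key_top 0.46 [274. 245.] [ 0.64  -0.01   0.106]
scene white_key_top 0.3 [315. 227.] [0.542 0.012 0.106]
scene red_key_top 0.4 [245. 226.] [ 0.63  -0.103  0.106]
scene tile 0.75 [366. 258.] [0.453 0.083 0.006]
scene glass_a 0.91 [183. 222.] [ 0.65  -0.294  0.044]
scene glass_a 0.89 [225. 207.] [ 0.546 -0.263  0.044]
scene tin 0.66 [325. 286.] [0.616 0.101 0.043]
scene bowl 0.8 [412. 294.] [0.528 0.248 0.044]
scene bowl 0.66 [273. 245.] [ 0.584 -0.072  0.044]
scene scale 0.72 [266. 191.] [ 0.396 -0.274  0.012]
scene orange_cup 0.8 [253. 166.] [ 0.397 -0.316  0.07 ]
```

View pics/top0.png

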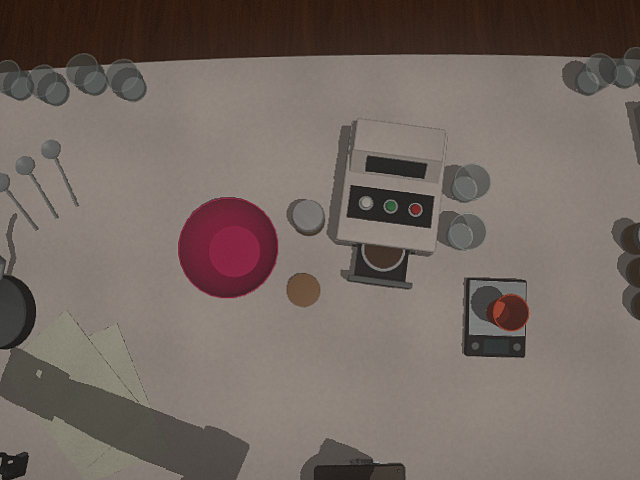

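View pics/scene0.png

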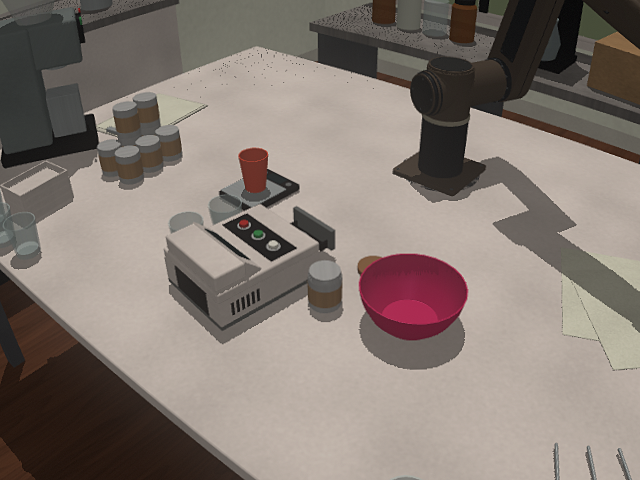

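The top view shows the meter tilted slightly. Its keys are at white (366,202), green (390,206) and red (416,210). The open drawer panel runs (347,279)–(411,287), with the tile in front-left at (303,289). The scene view confirms this layout, and the path from above is clear.

```bash
python3 - <<'E'
from h import *
def P(*a): return at_z("top",a[:2],a[2])
im=arm.get_image("top");hsv=cv2.cvtColor(im,cv2.COLOR_RGB2HSV)
def cen(lo,hi,box):
    x0,x1,y0,y1=box;m=cv2.inRange(hsv[y0:y1,x0:x1],lo,hi);M=cv2.moments(m,True);return M['m10']/M['m00']+x0,M['m01']/M['m00']+y0,M['m00']
g=cen((45,80,50),(90,255,255),(380,402,195,218));r=cen((0,120,80),(8,255,255),(405,428,198,222))
w=cen((0,0,120),(180,60,255),(355,378,192,214))
G,R,W=[P(a[0],a[1],.106) for a in(g,r,w)]
print(g,r,w,G,R,W,np.linalg.norm(W-R))
yv=(W-R)[:2]/np.linalg.norm((W-R)[:2]);xv=np.array([yv[1],-yv[0]]);yaw=np.arctan2(xv[1],xv[0]);print("yaw",np.degrees(yaw))
O=(G+R+W)[:2]/3-.08*xv;print("origin",O)
for p in[(347,282,.073),(411,289,.073),(337,240,.096),(434,252,.096)]:
    q=P(*p)[:2]-O;print(p,P(*p).round(3),"in meter",(q@xv).round(4),(q@yv).round(4))
big=cv2.resize(im[190:310,290:450],(800,600),interpolation=cv2.INTER_CUBIC);cv2.imwrite("pics/crop1.png",big[:,:,::-1])
E
```

```text
(390.37142857142857, 205.52857142857144, 70.0) (415.72058823529414, 208.88235294117646, 68.0) (366.0531914893617, 202.46808510638297, 94.0) [ 0.6261904  -0.06850178  0.106     ] [ 0.61859579 -0.11888994  0.106     ] [ 0.6331887  -0.02025711  0.106     ] 0.09970650559288077
yaw -8.415964042763326
origin [ 0.5468531  -0.05750758]
(347, 282, 0.073) [0.478 0.02  0.073] in meter -0.0799 0.0666
(411, 289, 0.073) [ 0.461 -0.109  0.073] in meter -0.0774 -0.063
(337, 240, 0.096) [0.56  0.039 0.096] in meter -0.0008 0.0973
(434, 252, 0.096) [ 0.533 -0.154  0.096] in meter 0.0002 -0.0973
```

View pics/crop1.png

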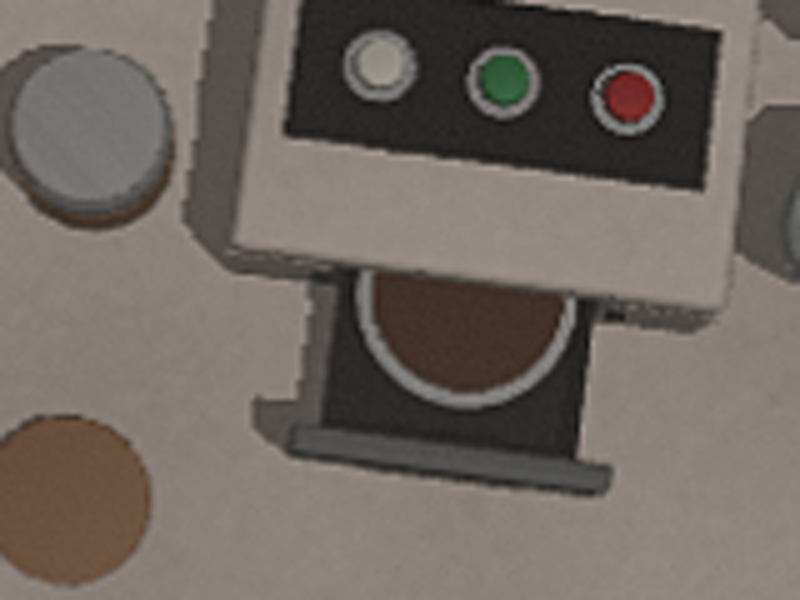

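The measurements agree: key spacing is 99.7 mm against 100, the face is at 0, and the panel is 129 mm wide. The drawer is open about 63 mm and the meter yaw is -8.4°. I'll align the tool, close the gripper and move over, going out in x first.

Emit:
drive_tool(targets=[[[0,0,0],[0,0,-0.068],1],[[-0.062,0,0],[0,0,0],1],[[-0.062,0,0],[0,0,0],1],[[-0.062,0,0],[0,0,0],1],[[-0.062,0,0],[0,0,0],1],[[-0.062,0,0],[0,0,0],1],[[-0.062,0,0],[0,0,0],1],[[-0.062,0,0],[0,0,0],1],[[-0.062,0,0],[0,0,0],1],[[0,0,0],[0,0,0],1]])

```text
clock: 2.35
eef_pos: [0.5436, 0.5957, 0.2486]
ee_rot: [0.001, 0.077, 0.997, -0.001]
contact_force: [0.2, -0.4, -0.3]
finger_gap: 0.0003
finger_force: 0.0
```

Emit:
drive_tool(targets=[[[0,-0.06,0],[0,0,0],1],[[0,-0.06,0],[0,0,0],1],[[0,-0.06,0],[0,0,0],1],[[0,-0.06,0],[0,0,0],1],[[0,-0.06,0],[0,0,0],1],[[0,-0.06,0],[0,0,0],1],[[0,-0.06,0],[0,0,0],1],[[0,-0.06,0],[0,0,0],1],[[0,-0.06,0],[0,0,0],1],[[0,-0.06,0],[0,0,0],1]])

```text
clock: 3.35
eef_pos: [0.4705, 0.1526, 0.2505]
ee_rot: [0.0, 0.073, 0.997, 0.0]
contact_force: [0.9, -0.0, -0.0]
finger_gap: 0.0001
finger_force: 0.0
```

```bash
cat >> h.py <<'E'
O=np.array([.5469,-.0575]);yaw=np.radians(-8.4);xv=np.array([np.cos(yaw),np.sin(yaw)]);yv=np.array([-xv[1],xv[0]])
def where():
    s=arm.get_state();p=np.array(s["eef_pos"]);q=p[:2]-O;R=q2R(s["ee_rot"])
    print("t",s["clock"],"meter xy",(q@xv).round(4),(q@yv).round(4),"tip z",(p[2]-.019).round(4),"F",np.round(s["contact_force"],1),"gap",round(s["finger_gap"],3),"tool-x yaw",np.degrees(np.arctan2(-R[1,0],-R[0,0])).round(2),"tilt",R[:,2].round(3));return s
E
python3 -c "
from h import *
where()"
```

```text
t 3.35 meter xy -0.1062 0.1966 tip z 0.2315 F [ 0.9 -0.  -0. ] gap 0.0 tool-x yaw -8.37 tilt [ 0.001  0.    -1.   ]
```

Emit:
drive_tool(targets=[[[0,-0.0525,0],[0,0,0],1],[[0,-0.0525,0],[0,0,0],1],[[0,-0.0525,0],[0,0,0],1],[[0,-0.0525,0],[0,0,0],1],[[0,-0.0525,0],[0,0,0],1],[[0,0,0],[0,0,0],1],[[0,0,0.06],[0,0,0],1],[[0,0,0.06],[0,0,0],1],[[0,0,0.03],[0,0,0],1],[[0,0,0],[0,0,0],1]])

```text
clock: 4.35
eef_pos: [0.4397, -0.0393, 0.134]
ee_rot: [-0.004, 0.073, 0.997, 0.001]
contact_force: [-0.4, -0.3, 0.1]
finger_gap: -0.0001
finger_force: 0.0
```

```bash
python3 -c "
from h import *
where();im=arm.get_image('top');a=cv2.resize(im[190:330,300:460],(400,350));b=cv2.resize(arm.get_image('scene')[130:330,200:440],(400,350));cv2.imwrite('pics/c2.png',np.hstack([a,b])[:,:,::-1])"
```

```text
t 4.35 meter xy -0.1087 0.0024 tip z 0.115 F [-0.4 -0.3  0.1] gap -0.0 tool-x yaw -8.38 tilt [-0.008  0.003 -1.   ]
```

View pics/c2.png

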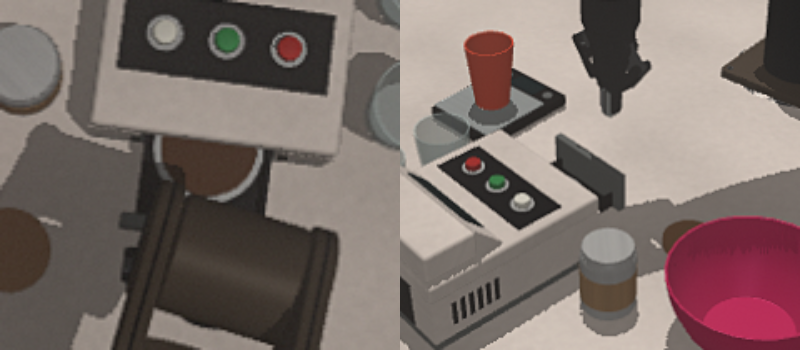

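Fingers stand clear in front of the drawer panel. Next: lower to 50 mm and start pushing gently.

Emit:
drive_tool(targets=[[[0,0,0.029],[0,0,0],1],[[0,0,0.029],[0,0,0],1],[[0,0,0.029],[0,0,0],1],[[0,0,0],[0,0,0],1],[[-0.008,0,0],[0,0,0],1],[[-0.008,0,0],[0,0,0],1],[[-0.008,0,0],[0,0,0],1],[[-0.008,0,0],[0,0,0],1],[[-0.008,0,0],[0,0,0],1],[[-0.008,0,0],[0,0,0],1]])

```text
clock: 5.45
eef_pos: [0.4787, -0.0464, 0.0727]
ee_rot: [-0.0, 0.073, 0.997, 0.0]
contact_force: [-1.1, 0.5, 0.6]
finger_gap: 0.0001
finger_force: 0.9
```

```bash
python3 -c "
from h import *
where()"
```

```text
t 5.45 meter xy -0.0691 0.0011 tip z 0.0537 F [-1.1  0.5  0.6] gap 0.0 tool-x yaw -8.42 tilt [-0.  0. -1.]
```

Emit:
drive_tool(targets=[[[-0.006,0,0],[0,0,0],1],[[-0.006,0,0],[0,0,0],1],[[-0.006,0,0],[0,0,0],1],[[-0.006,0,0],[0,0,0],1],[[-0.006,0,0],[0,0,0],1],[[-0.006,0,0],[0,0,0],1],[[-0.006,0,0],[0,0,0],1],[[-0.006,0,0],[0,0,0],1],[[0,0,0],[0,0,0],1],[[0,0,0],[0,0,0],1]])

```text
clock: 6.45
eef_pos: [0.5145, -0.0515, 0.0728]
ee_rot: [0.001, 0.073, 0.997, 0.0]
contact_force: [-0.3, -0.2, 0.6]
finger_gap: 0.0002
finger_force: 0.0
```

```bash
python3 -c "
from h import *
where()"
```

```text
t 6.45 meter xy -0.0329 0.0012 tip z 0.0538 F [-0.3 -0.2  0.6] gap 0.0 tool-x yaw -8.43 tilt [ 0.001 -0.    -1.   ]
```

Now slow 1 mm steps until the buffers show up in the force.

Emit:
drive_tool(targets=[[[-0.002,0,0],[0,0,0],1],[[-0.002,0,0],[0,0,0],1],[[-0.0015,0,0],[0,0,0],1],[[-0.0015,0,0],[0,0,0],1],[[0,0,0],[0,0,0],1],[[0,0,0],[0,0,0],1],[[0,0,0],[0,0,0],1],[[0,0,0],[0,0,0],1],[[0,0,0],[0,0,0],1],[[0,0,0],[0,0,0],1]])

```text
clock: 7.45
eef_pos: [0.5192, -0.0524, 0.0726]
ee_rot: [0.0, 0.073, 0.997, -0.0]
contact_force: [-0.2, -0.1, 0.0]
finger_gap: -0.0
finger_force: 0.1
```

```bash
python3 -c "
from h import *
where();im=arm.get_image('scene');cv2.imwrite('pics/c3.png',cv2.resize(im[130:330,160:400],(720,600))[:,:,::-1])"
```

```text
t 7.45 meter xy -0.0281 0.001 tip z 0.0536 F [-0.2 -0.1  0. ] gap -0.0 tool-x yaw -8.42 tilt [ 0. -0. -1.]
```

View pics/c3.png

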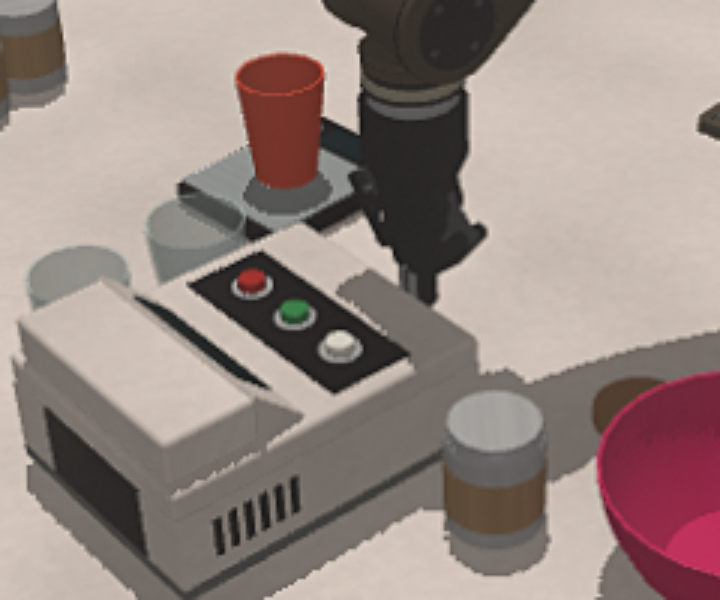

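The picture shows the panel hidden behind the meter's front, so the drawer is nearly home. Continuing until force rises.

Emit:
drive_tool(targets=[[[-0.001,0,0],[0,0,0],1],[[-0.001,0,0],[0,0,0],1],[[-0.001,0,0],[0,0,0],1],[[0,0,0],[0,0,0],1],[[0,0,0],[0,0,0],1],[[0,0,0],[0,0,0],1],[[0,0,0],[0,0,0],1],[[0,0,0],[0,0,0],1],[[0,0,0],[0,0,0],1],[[0,0,0],[0,0,0],1]])

```text
clock: 8.5
eef_pos: [0.5214, -0.0526, 0.0726]
ee_rot: [0.0, 0.073, 0.997, -0.0]
contact_force: [-1.8, -0.1, 0.4]
finger_gap: 0.0
finger_force: 0.4
```

```bash
python3 -c "
from h import *
where()"
```

```text
t 8.5 meter xy -0.026 0.0011 tip z 0.0536 F [-1.8 -0.1  0.4] gap 0.0 tool-x yaw -8.42 tilt [ 0. -0. -1.]
```

Emit:
drive_tool(targets=[[[-0.001,0,0],[0,0,0],1],[[-0.001,0,0],[0,0,0],1],[[0,0,0],[0,0,0],1],[[0,0,0],[0,0,0],1],[[0,0,0],[0,0,0],1],[[0,0,0],[0,0,0],1],[[0,0,0],[0,0,0],1],[[0,0,0],[0,0,0],1],[[0,0,0],[0,0,0],1],[[0,0,0],[0,0,0],1]])

```text
clock: 9.5
eef_pos: [0.5229, -0.0528, 0.0726]
ee_rot: [0.0, 0.073, 0.997, 0.0]
contact_force: [-0.5, -0.8, 0.4]
finger_gap: -0.0001
finger_force: 0.3
```

```bash
python3 -c "
from h import *
where()"
```

```text
t 9.5 meter xy -0.0245 0.0011 tip z 0.0536 F [-0.5 -0.8  0.4] gap -0.0 tool-x yaw -8.42 tilt [ 0.  0. -1.]
```

Emit:
drive_tool(targets=[[[-0.001,0,0],[0,0,0],1],[[-0.001,0,0],[0,0,0],1],[[-0.001,0,0],[0,0,0],1],[[0,0,0],[0,0,0],1],[[0,0,0],[0,0,0],1],[[0,0,0],[0,0,0],1],[[0,0,0],[0,0,0],1],[[0,0,0],[0,0,0],1],[[0,0,0],[0,0,0],1],[[0,0,0],[0,0,0],1]])

```text
clock: 10.5
eef_pos: [0.5233, -0.0529, 0.0724]
ee_rot: [-0.003, 0.073, 0.997, 0.0]
contact_force: [-7.3, 0.4, 5.4]
finger_gap: -0.0002
finger_force: 3.6
```

```bash
python3 -c "
from h import *
where()"
```

```text
t 10.5 meter xy -0.024 0.0011 tip z 0.0534 F [-7.3  0.4  5.4] gap -0.0 tool-x yaw -8.39 tilt [-0.005  0.001 -1.   ]
```

The force rose to 7 N with motion stopped, so the drawer is on its buffers. Backing off and lifting.

Emit:
drive_tool(targets=[[[0.01,0,0],[0,0,0],1],[[0.02,0,0],[0,0,0],1],[[0.01,0,0],[0,0,0],1],[[0,0,-0.05],[0,0,0],1],[[0,0,-0.05],[0,0,0],1],[[0,0,-0.04],[0,0,0],1],[[-0.05,0,0],[0,0,0],1],[[-0.05,0,0],[0,0,0],1],[[-0.03,0,0],[0,0,0],1],[[0,0,0],[0,0,0],1]])

```text
clock: 11.5
eef_pos: [0.5943, -0.0637, 0.1781]
ee_rot: [0.002, 0.073, 0.997, -0.0]
contact_force: [0.6, 0.9, -0.1]
finger_gap: 0.0001
finger_force: 0.0
```

```bash
python3 -c "
from h import *
where();im=arm.get_image('wrist');cv2.imwrite('pics/w1.png',im[:,:,::-1])
cal=arm.calibration('wrist')
for n in('green_key_top','red_key_top','white_key_top','drawer_front'):
  for r in arm.find_in('wrist',n)[:2]:
    q=at_z('wrist',r['centre'],.106,cal)[:2]-O;print(n,r['score'],r['centre'],(q@xv).round(4),(q@yv).round(4))"
```

```text
t 11.5 meter xy 0.0478 0.0008 tip z 0.1591 F [ 0.6  0.9 -0.1] gap 0.0 tool-x yaw -8.42 tilt [ 0.003 -0.001 -1.   ]
red_key_top 0.93 [230.1, 326.5] 0.08 -0.0482
white_key_top 0.68 [413.6, 324.2] 0.0786 0.0484
drawer_front 0.56 [322.7, 151.7] -0.0107 0.0006
drawer_front 0.45 [416.4, 326.1] 0.0798 0.05
```

View pics/w1.png

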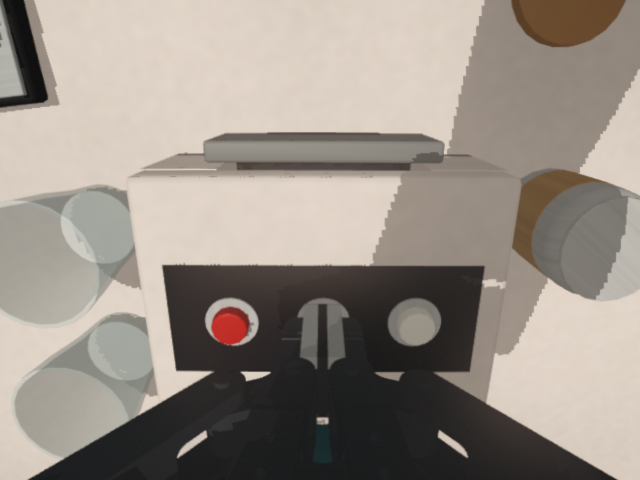

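The wrist view has red at (230,326) and white at (414,324), with the green key under the fingers. Before pressing, I'll check the drawer gap from the panel's top edges (rows ~136–162).

```bash
python3 -c "
from h import *
c=arm.calibration('wrist');p=c['position'];q=p[:2]-O;print('cam',q@xv,q@yv,p[2])
im=cv2.imread('pics/w1.png',0);print(list(enumerate(im[125:185,280],125)))
for row in(134,141,161,171,177):
  for z in(.073,.096):
    q=at_z('wrist',(300,row),z,c)[:2]-O;print(row,z,(q@xv).round(4))
"
```

```text
cam -0.03583934080150247 0.0003774019930312583 0.30118873486086967
[(125, np.uint8(211)), (126, np.uint8(212)), (127, np.uint8(212)), (128, np.uint8(211)), (129, np.uint8(210)), (130, np.uint8(210)), (131, np.uint8(204)), (132, np.uint8(132)), (133, np.uint8(84)), (134, np.uint8(86)), (135, np.uint8(94)), (136, np.uint8(96)), (137, np.uint8(96)), (138, np.uint8(97)), (139, np.uint8(98)), (140, np.uint8(106)), (141, np.uint8(124)), (142, np.uint8(136)), (143, np.uint8(143)), (144, np.uint8(147)), (145, np.uint8(146)), (146, np.uint8(146)), (147, np.uint8(146)), (148, np.uint8(146)), (149, np.uint8(145)), (150, np.uint8(144)), (151, np.uint8(143)), (152, np.uint8(141)), (153, np.uint8(140)), (154, np.uint8(138)), (155, np.uint8(138)), (156, np.uint8(136)), (157, np.uint8(136)), (158, np.uint8(135)), (159, np.uint8(131)), (160, np.uint8(123)), (161, np.uint8(111)), (162, np.uint8(86)), (163, np.uint8(69)), (164, np.uint8(67)), (165, np.uint8(71)), (166, np.uint8(75)), (167, np.uint8(77)), (168, np.uint8(78)), (169, np.uint8(92)), (170, np.uint8(127)), (171, np.uint8(145)), (172, np.uint8(150)), (173, np.uint8(154)), (174, np.uint8(158)), (175, np.uint8(166)), (176, np.uint8(171)), (177, np.uint8(171)), (178, np.uint8(198)), (179, np.uint8(203)), (180, np.uint8(205)), (181, np.uint8(208)), (182, np.uint8(210)), (183, np.uint8(212)), (184, np.uint8(213))]
134 0.073 -0.018
134 0.096 -0.0198
141 0.073 -0.0144
141 0.096 -0.0165
161 0.073 -0.0038
161 0.096 -0.0071
171 0.073 0.0016
171 0.096 -0.0022
177 0.073 0.0048
177 0.096 0.0007
```

The panel top spans -14.4 to -3.8 mm, which matches home. Moving over the green key and down close to it.

Emit:
drive_tool(targets=[[[-0.0215,0,0],[0,0,0],1],[[-0.0215,0,0],[0,0,0],1],[[0,0,0],[0,0,0],1],[[0,0,0.02],[0,0,0],1],[[0,0,0.02],[0,0,0],1],[[0,0,0.015],[0,0,0],1],[[0,0,0.005],[0,0,0],1],[[0,0,0],[0,0,0],1],[[0,0,0],[0,0,0],1],[[0,0,0],[0,0,0],1]])

```text
clock: 12.75
eef_pos: [0.6242, -0.068, 0.1334]
ee_rot: [0.001, 0.073, 0.997, -0.0]
contact_force: [0.0, -0.6, 0.2]
finger_gap: -0.0001
finger_force: 0.0
```

```bash
python3 -c "
from h import *
where();im=arm.get_image('scene');cv2.imwrite('pics/c4.png',cv2.resize(im[180:280,200:320],(720,600))[:,:,::-1])"
```

```text
t 12.75 meter xy 0.078 0.001 tip z 0.1144 F [ 0.  -0.6  0.2] gap -0.0 tool-x yaw -8.42 tilt [ 0.001 -0.    -1.   ]
```

View pics/c4.png

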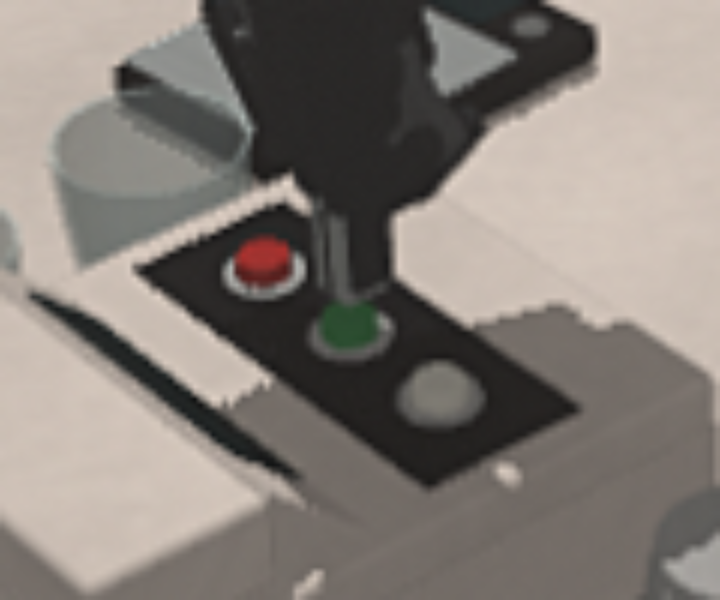

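The fingers stand just above the green key, clear of red and white. Lowering onto it and pressing in small steps.

Emit:
drive_tool(targets=[[[-0.002,0,0],[0,0,0],1],[[0,0,0.004],[0,0,0],1],[[0,0,0.004],[0,0,0],1],[[0,0,0.002],[0,0,0],1],[[0,0,0.002],[0,0,0],1],[[0,0,0.002],[0,0,0],1],[[0,0,0.001],[0,0,0],1],[[0,0,0.001],[0,0,0],1],[[0,0,0],[0,0,0],1],[[0,0,0],[0,0,0],1]])

```text
clock: 13.8
eef_pos: [0.6251, -0.068, 0.121]
ee_rot: [-0.0, 0.073, 0.997, 0.0]
contact_force: [-3.0, 1.6, 5.7]
finger_gap: -0.0001
finger_force: 2.7
```

```bash
python3 -c "
from h import *
where()"
```

```text
t 13.8 meter xy 0.0789 0.001 tip z 0.102 F [-3.   1.6  5.7] gap -0.0 tool-x yaw -8.42 tilt [-0.  0. -1.]
```

The tip is at 102 mm with about 6 N, which is the bottom of the key's travel. One small extra press to confirm.

Emit:
drive_tool(targets=[[[0,0,0.001],[0,0,0],1],[[0,0,0.001],[0,0,0],1],[[0,0,0],[0,0,0],1],[[0,0,0],[0,0,0],1],[[0,0,0],[0,0,0],1],[[0,0,0],[0,0,0],1],[[0,0,0],[0,0,0],1],[[0,0,0],[0,0,0],1],[[0,0,0],[0,0,0],1],[[0,0,0],[0,0,0],1]])

```text
clock: 14.8
eef_pos: [0.6252, -0.068, 0.121]
ee_rot: [-0.0, 0.073, 0.997, -0.0]
contact_force: [-5.6, 0.7, 10.8]
finger_gap: 0.0004
finger_force: 5.2
```

Emit:
drive_tool(targets=[[[0,0,-0.005],[0,0,0],1],[[0,0,-0.01],[0,0,0],1],[[0,0,-0.02],[0,0,0],1],[[0,0,-0.04],[0,0,0],1],[[0,0,-0.05],[0,0,0],1],[[0.05,0,0],[0,0,0],1],[[0.05,0,0],[0,0,0],1],[[0.02,0,0],[0,0,0],1],[[0,0,0],[0,0,0],1],[[0,0,0],[0,0,0],1]])

```text
clock: 15.8
eef_pos: [0.5369, -0.0551, 0.2138]
ee_rot: [0.001, 0.073, 0.997, -0.0]
contact_force: [-0.3, -0.5, 0.1]
finger_gap: 0.0002
finger_force: 0.0
```

```bash
python3 -c "
from h import *
where();a=arm.get_image('scene')[130:370,160:480];b=arm.get_image('wrist');cv2.imwrite('pics/c5.png',np.hstack([cv2.resize(a,(400,300)),cv2.resize(b,(400,300))])[:,:,::-1])"
```

```text
t 15.8 meter xy -0.0103 0.001 tip z 0.1948 F [-0.3 -0.5  0.1] gap 0.0 tool-x yaw -8.43 tilt [ 0.002 -0.001 -1.   ]
```

View pics/c5.png

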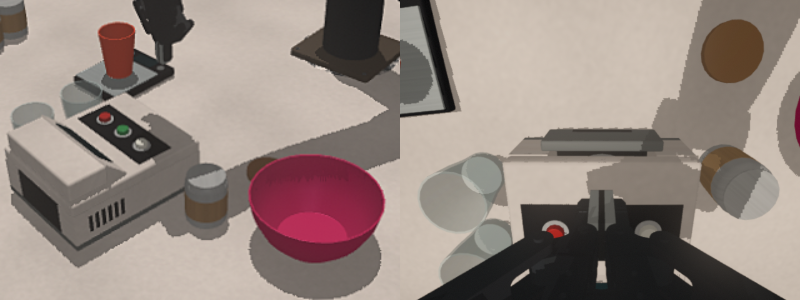

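The final view shows all keys up, the drawer home, everything else in place and the hand clear.

```bash
python3 -c "
from station import arm
print(arm.hand_in())"
```

```text
the job is handed in; nothing more can be done
None
```

The drawer is pushed fully home, the green key was pressed all the way down and came up again, the hand is clear, nothing else appears to have moved, and the job is handed in at about 16 s (no verdict was returned).

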